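# Click the deep socket onto the torque tester's square drive

### The arm

A 6-joint arm with a two-finger parallel gripper is mounted at the origin on a cart in front of the work surface, level with it; the furniture and walls round the work are solid. World frame = base frame: x ahead of the robot, y to its left, z up, the work surface at z = 0. Lengths are in m, angles in rad, forces in N, time in s.
With the tool pointing down it reaches from about 0.375 to 0.9 m from the base axis. Payload 3.1 kg.
Tool frame: the origin (TCP) lies between the finger pads; the fingertips stand 22 mm ahead of it and the grasp point (between the pads) lies 3 mm ahead of it; z points along the fingers, y is the line along which they close (so a half turn about z gives the same grasp; the last joint's range is limited). The gripper opens to 87 mm and grips with 3 to 60 N. Pads are 19 mm wide; open, the fingers measure 117 mm over their backs; the gripper's body (75 mm by 190 mm) begins 51 mm behind the grasp point.
Start: joints at [-1.46, 0.527, 1.433, -0, 1.181, -0.178], TCP at [0.178, -0.599, 0.245] pointing down, gripper open.
Joint ranges: [-3.08, 3.08], [-0.75, 2.2], [0.22, 2.44], [-1.43, 4.57], [0, 2.65], [-2.85, 2.85]. Speed limits (rad/s): [2.79, 2.79, 3.14, 3.14, 3.14, 3.14].

### API

Orientations are given as a unit quaternion [x, y, z, w].
In Python, from rig import robot gives the robot as it stands.
- The arm moves only by the tool move_arm, never from a script. Its argument "series" is text: rows parted by semicolons, each of 6 numbers parted by spaces: the shift along the tool's x, y, z in mm, then the turn, a rotation vector about the tool's x, y, z in degrees. In form: dx dy dz ax ay az; .... A call has 1 to 8 rows; each row is the pose to reach, as a shift and turn from the pose commanded when the call began, along the tool's axes at that moment; what a row does not reach only later rows make up. A row lasts 1/12 s, in which the tool goes at most 41.7 mm and 7.16 degrees, less where a joint would pass 70% of its speed; a pose out of reach is approached as far as the arm can. A call with a gripper value outside its range is refused whole. "jaw" is the opening, from 0 (shut) to 1 (fully open), set as the call begins (left out, the last holds). The fingers move at their own pace and stop on an object; "newtons" is the grip in N (left out, the last holds). Time passes only in rows, so rows that repeat a pose let the fingers close. It gives the time, the measured TCP pose, the force, the opening and the grip force at its end, in the units of the state.
- robot.get_obs(): the state, without advancing time (a new reading comes with each control period).
- robot.camera(name): name is "side" or "top" or "wrist"; returns a dict with "img" (480x640x3 uint8, red, green, blue), "mtx" (3x3 intrinsics, pixels), "distortion" ([k1, k2, p1, p2, k3] as OpenCV has them; the pictures are not rectified), "world_to_cam" (4x4, takes a point from world to camera coordinates). Camera axes: x right, y down, z forward; pixel columns grow to the right and rows downward; lengths in m; the calibration is good to about 2 mm. A picture is of the moment at which its call begins. There is no depth.
- robot.hand_in(): hands the job in; it is judged then, once.
Trained networks look in a picture, given as the dict that the camera call returned (one of the last four; its "shot" number tells which), for a name from the list of things; names that differ only in an ending like _2 or _b are one class to them, and where a whole thing is asked for, a point or a joint stands for the part that bears it (a point fixed in the world has none). Each returns a list of dicts, best first, with "p" (0 to 1); they miss things now and then, are a little off and sometimes report something else, mostly with a low value. They report only what shows in the picture. A call takes as long as a camera call.
- robot.search_frame(picture, thing): "xyz" ([x, y, z] in m, in world coordinates, good to about 4 mm: the middle of the surface that is visible of it).
- robot.tip_of(picture, thing): "xyz" ([x, y, z] in m, in world coordinates, good to about 4 mm: a listed point, or the origin of a listed thing).
The state is a dict: "time": time; "q": joint angles; "joint_velocities": joint speeds; "joint_torque": joint torques, N m; "position": TCP position; "tool_rot": TCP orientation; "ft_force": force on the tool from outside, world axes, zero at the start; "moment": the same for the moment, N m; "grip_width": finger opening in m; "grip_force": force on a finger pad.
Only numpy, scipy, OpenCV 4.12 (cv2) and the standard library are available. Lean on these libraries where they do the work, as an engineer would, in place of code of your own. Each camera call takes 0.05 s, during which the arm holds its last target. There are 200 camera calls.

### The job

Take the tallest of the three sockets off the rail, set it square-end down on the upright square drive of the round torque tester, turn it by feel until the squares match, and push it on until the drive's spring ball clicks into the socket and it is fully home, with the sprung spindle yielding a little under it again. Then tug it gently upward, so that the spindle lifts 2 or 3 mm above its rest height and the socket stays on, and let go. Do not push so hard that the spindle's spring bottoms out, do not wrench the drive round, and leave the other sockets and tools where they are.

Things in the scene. Friction and masses are not known exactly. Their poses are not given: they have to be found in the camera images.
- deep_socket_mid (a point): Centre (half-way up) of the deep socket, the tallest of three dark steel sockets standing square-end down on the rail: a round cylinder 40 mm in diameter and 80 mm tall, about 0.2 kg. Its z axis points up; x and y are square to the flats of the square hole in its lower end. Grasp the upper half of the cylinder.
- deep_socket_mouth (a point): Centre of the lower end of the deep socket (mouth of its square hole), 40 mm below its centre. Axes as the socket. The hole is 20.5 mm wide with a lead-in, 20 mm deep, with a dimple in each of its four walls 10 mm above the mouth. Clicked fully home on the drive, this point lies 20 mm below the drive's tip.
- drive_tip (a point): Centre of the top of the tester's square drive, 97 mm above the bench at rest; rises and sinks with the sprung spindle. The drive is a 19 mm steel square, 23 mm tall (top 3 mm tapered). These axes do NOT tell how the square is turned: any angle (same every quarter turn). Turn the resting socket under light pressure (4 to 5 N) until it drops a few mm further on, or look.
- tester: Torque tester: grey round housing fixed to the bench, 96 mm across its flange, 62 mm across its body, 58 mm tall; origin at the centre of its underside. One face of its drive has a spring ball, 10 mm below the tip: it stops the socket with the mouth about 7 mm below the tip, and passing it takes about 6 to 14 N of push. Clicked, it holds a pull of about 4 N or more.
- tester_float (a joint): Axial float of the tester's sprung spindle, in m: 0 at rest, + when pushed down, - when pulled up. Spring 1.2 N per mm each way; travel 8 mm up, 18 mm down (bottomed, about 22 N). The weight of the socket alone presses it down about 1.6 mm. As the ball snaps in, the spindle jumps up into a socket that is held still, to as much as 4 mm above rest.
- drive_twist (a joint): Twist of the drive against the tester's stiff torsion spring (1.5 N m per rad), in rad: 0 at rest, whatever the angle at which the square stands.
- short_socket_mid (a point): Centre (half-way up) of the short socket, 40 mm in diameter, 52 mm tall; to be left alone on the rail.
- stepped_socket_mid (a point): Centre (half-way up) of the stepped socket, 40 mm in diameter below and 29 mm above, 62 mm tall; to be left alone on the rail.
- rail: Fixed flat aluminium socket rail, 210 x 50 x 8 mm, long along its own x axis; origin at the centre of its underside. Three round upright pegs (12 mm in diameter, 13 mm tall above the rail's top) at -75, 0 and +75 mm along x; a socket stands loosely over each one, in any order, its lower end 8 mm above the bench.
- ring_gauge: Loose steel ring, 54 mm across, 14 mm tall, lying between rail and tester; a bystander.
- screwdriver: Loose orange-handled screwdriver, 213 mm long, lying on the bench; a bystander.

How it is judged:
By the outcome, as a careful person would: the job done as asked, in the order asked, and still so for the second after the job is handed in, with the robot touching nothing.
It also fails if it takes over 72 s, if anything falls off the work surface, if the arm or the gripper's body presses on something with over 40 N, if the wrist force passes 120 N, or if a joint passes its speed limit or range.

## Working session

There is one attempt and no reset: what is moved stays moved. The work goes in short steps, Python scripts to look and compute and a tool call to move; the robot and the scene stay as the last step left them, time stands still between calls to the robot, and variables do not carry over. Pictures are saved under pics/ and viewed, at most 10 in all, crops included, and the job is handed in when it is done.

Besides the shell and the picture viewer there is one more tool, called after "Request:" as a command line: name --argument value ..., lists and objects as JSON in quotes. move_arm: Moves the arm, as the interface text tells. Its arguments: {"type":"object","properties":{"series":{"type":"string"},"jaw":{"type":"number"},"newtons":{"type":"number"}},"required":["series"]}

```bash
mkdir -p pics
cat > h.py <<'E'
from rig import robot
import numpy as np, cv2
from scipy.spatial.transform import Rotation as R
def save(p,n,crop=None,s=1):
    im=p["img"][:,:,::-1]
    if crop: im=im[crop[1]:crop[3],crop[0]:crop[2]]
    cv2.imwrite(n,cv2.resize(im,None,fx=s,fy=s,interpolation=cv2.INTER_CUBIC))
def proj(p,X):
    T=p["world_to_cam"]; r,_=cv2.Rodrigues(T[:3,:3])
    return cv2.projectPoints(np.float64(X).reshape(-1,3),r,T[:3,3],p["mtx"],np.float64(p["distortion"]))[0][:,0]
def st():
    o=robot.get_obs(); print(round(o["time"],2),np.round(o["position"],4),"rot",np.round(R.from_quat(o["tool_rot"]).as_matrix(),3).tolist(),"F",np.round(o["ft_force"],1),"M",np.round(o["moment"],2),"w",round(o["grip_width"],4),"q",np.round(o["q"],2)); return o
E
python3 - <<'E'
from h import *
o=st()
a=robot.camera("top");b=robot.camera("side")
for n,p in(("top",a),("side",b)):
    save(p,f"pics/{n}0.png")
    for t in["deep_socket_mid","drive_tip","short_socket_mid","stepped_socket_mid","tester","rail","ring_gauge","screwdriver"]:
        r=robot.tip_of(p,t)[:2]
        print(n,t,[(np.round(d["xyz"],3).tolist(),round(d["p"],2),np.round(proj(p,d["xyz"])[0]).tolist()) for d in r])
E
```

```text
0.0 [ 0.178  -0.5984  0.2436] rot [[0.959, 0.285, -0.0], [0.285, -0.959, 0.002], [0.0, -0.002, -1.0]] F [ 0.  -0.3  0.8] M [ 0.01 -0.01 -0.01] w 0.0869 q [-1.46  0.53  1.43 -0.    1.18 -0.18]
top deep_socket_mid [([0.528, -0.33, 0.048], 0.84, [428.0, 219.0])]
top drive_tip []
top short_socket_mid [([0.45, -0.322, 0.041], 0.85, [425.0, 265.0]), ([0.525, -0.329, 0.0], 0.59, [423.0, 224.0])]
top stepped_socket_mid [([0.599, -0.331, 0.042], 0.68, [427.0, 178.0]), ([0.583, 0.059, 0.002], 0.27, [203.0, 195.0])]
top tester []
top rail [([0.526, -0.328, 0.004], 0.75, [423.0, 223.0])]
top ring_gauge [([0.57, -0.219, 0.001], 0.56, [360.0, 200.0])]
top screwdriver [([0.412, 0.013, -0.003], 0.86, [230.0, 292.0])]
side deep_socket_mid []
side drive_tip [([0.585, 0.061, 0.098], 0.78, [353.0, 177.0])]
side short_socket_mid [([0.45, -0.319, 0.036], 0.91, [306.0, 336.0])]
side stepped_socket_mid [([0.598, -0.335, 0.04], 0.75, [402.0, 334.0])]
side tester [([0.586, 0.062, 0.003], 0.98, [352.0, 214.0]), ([0.449, -0.317, 0.038], 0.37, [305.0, 334.0])]
side rail [([0.525, -0.329, -0.002], 0.85, [354.0, 353.0])]
side ring_gauge [([0.567, -0.218, -0.003], 0.66, [367.0, 304.0])]
side screwdriver [([0.413, 0.017, -0.004], 0.88, [275.0, 233.0])]
```

View pics/top0.png

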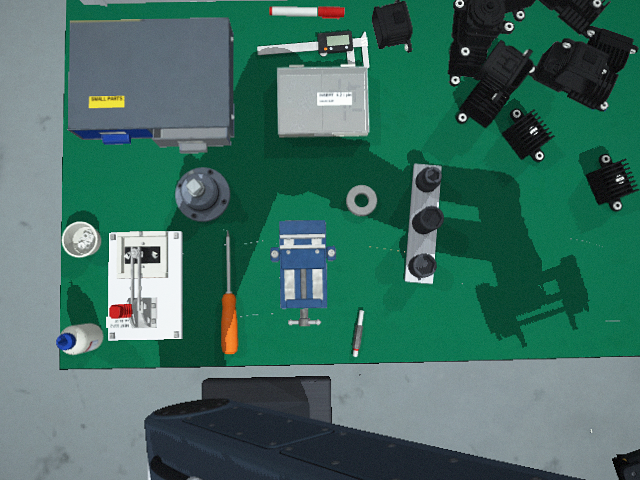

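View pics/side0.png

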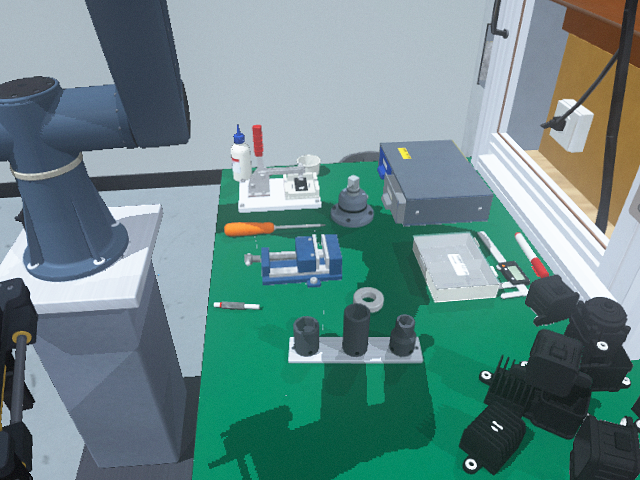

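Request:
move_arm --series "35 -13 0 0 0 2; 70 -27 0 0 0 5; 105 -40 0 0 0 8; 140 -54 0 0 0 11; 175 -67 0 0 0 14; 210 -81 0 0 0 17; 245 -94 0 0 0 20; 280 -108 0 0 0 21.6" --jaw 1

```text
time: 1.57
position: [0.417, -0.4147, 0.2448]
tool_rot: [0.999, -0.045, 0.0, 0.0]
ft_force: [-0.7, -0.2, -0.6]
grip_width: 0.0871
grip_force: 0.0
```

Run:
```python
from h import *
o=st()
M=R.from_quat(o["tool_rot"]).as_matrix()
print(1000*M.T@(np.array([.5265,-.329,.22])-o["position"]))
```

```text
1.57 [ 0.417  -0.4147  0.2448] rot [[0.996, -0.091, 0.0], [-0.091, -0.996, -0.0], [0.0, 0.0, -1.0]] F [-0.7 -0.2 -0.6] M [-0.05 -0.   -0.07] w 0.0871 q [-0.97  0.48  1.53  0.    1.14  0.69]
[101.26456002 -95.28325388  24.75144365]
```

Request:
move_arm --series "30 -28 7 0 0 0; 60 -56 15 0 0 0; 90 -84 22 0 0 0; 101 -95 25 0 0 0; 101 -95 25 0 0 0"

```text
time: 1.98
position: [0.5273, -0.3265, 0.2186]
tool_rot: [0.999, -0.041, -0.0, -0.001]
ft_force: [-0.2, -0.4, 0.1]
grip_width: 0.0869
grip_force: 0.0
```

Run:
```python
from h import *
o=st()
p=robot.camera("wrist"); save(p,"pics/w1.png")
for t in["deep_socket_mid","short_socket_mid","stepped_socket_mid","rail"]:
    print(t,[(np.round(d["xyz"],4).tolist(),round(d["p"],2),np.round(proj(p,d["xyz"])[0]).tolist()) for d in robot.tip_of(p,t)[:2]])
```

```text
1.98 [ 0.5273 -0.3265  0.2186] rot [[0.997, -0.083, 0.0], [-0.083, -0.997, 0.002], [-0.0, -0.002, -1.0]] F [-0.2 -0.4  0.1] M [-0.01  0.07  0.01] w 0.0869 q [-0.74  0.55  1.47  0.    1.12  0.92]
deep_socket_mid [([0.5227, -0.3279, 0.0462], 0.64, [320.0, 227.0])]
short_socket_mid [([0.4497, -0.3146, 0.0319], 0.77, [311.0, 304.0])]
stepped_socket_mid [([0.6002, -0.3321, 0.0391], 0.67, [317.0, 126.0]), ([0.5233, -0.3295, 0.0083], 0.34, [321.0, 216.0])]
rail []
```

View pics/w1.png

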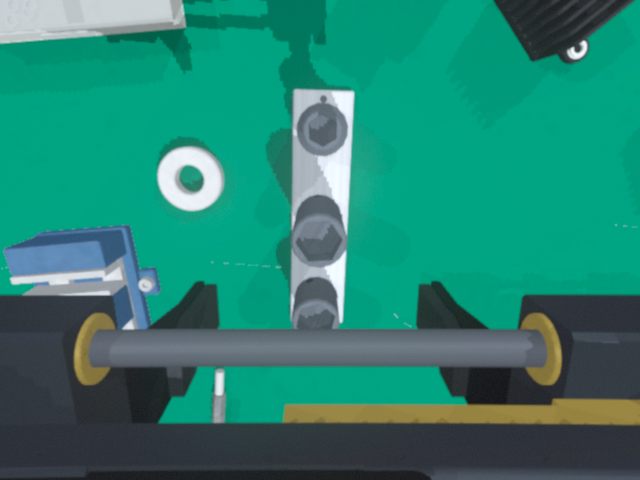

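The wrist view shows the rail nearly parallel to the image's vertical. The deep socket's top rim is centred at about (320,238), the stepped socket at (322,128), and the short one at (316,318).

```bash
cat >> h.py <<'E'
def ray(p,uv,z):
    n=cv2.undistortPoints(np.float64([[uv]]),p["mtx"],np.float64(p["distortion"]))[0,0]
    T=p["world_to_cam"]; c=-T[:3,:3].T@T[:3,3]; d=T[:3,:3].T@np.r_[n,1]
    return c+d*(z-c[2])/d[2]
E
python3 - <<'E'
from h import *
p=robot.camera("wrist"); o=robot.get_obs()
g=cv2.cvtColor(p["img"],cv2.COLOR_RGB2GRAY)
print(ray(p,(320,238),.088),ray(p,(322,128),.07))
for dx in (0,.02,-.02): print(proj(p,[[.5245+dx,-.329,.088]]))
M=R.from_quat(o["tool_rot"]).as_matrix()
t=ray(p,(320,238),.088);t[2]=.068
print(1000*M.T@(t-o["position"]))
E
```

```text
[ 0.52179859 -0.33350387  0.088     ] [ 0.59521109 -0.34145349  0.07      ]
[[313.23169815 234.84576805]]
[[310.52726345 206.76926465]]
[[315.83087278 261.8364927 ]]
[ -1.78791396   2.20782338 151.93737923]
```

Request:
move_arm --series "-1 0 35 0 0 0; -1 1 70 0 0 0; -1 1 105 0 0 0; -1 1 130 0 0 0; -1 1 146 0 0 0; -1 1 149 0 0 0; -1 1 149 0 0 0"

```text
time: 2.87
position: [0.5224, -0.3316, 0.0696]
tool_rot: [0.999, -0.045, -0.001, -0.001]
ft_force: [0.8, 0.3, 0.6]
grip_width: 0.0869
grip_force: 0.0
```

Request:
move_arm --series "0 0 0 0 0 0; 0 0 0 0 0 0; 0 0 0 0 0 0; 0 0 0 0 0 0; 0 0 0 0 0 0; 0 0 0 0 0 0; 0 0 0 0 0 0; 0 0 0 0 0 0" --jaw 0 --newtons 25

```text
time: 3.53
position: [0.5236, -0.3305, 0.0707]
tool_rot: [0.999, -0.044, -0.0, -0.0]
ft_force: [-1.0, -0.4, -0.2]
grip_width: 0.0417
grip_force: 3.0
```

Run:
```python
from h import *
o=st()
```

```text
3.53 [ 0.5236 -0.3305  0.0707] rot [[0.996, -0.088, -0.0], [-0.088, -0.996, 0.001], [-0.0, -0.001, -1.0]] F [-1.  -0.4 -0.2] M [ 0.09  0.04 -0.01] w 0.0417 q [-0.74  0.75  1.57  0.    0.82  0.92]
```

Request:
move_arm --series "0 0 0 0 0 0; 0 0 0 0 0 0; 0 0 0 0 0 0; 0 0 -5 0 0 0; 0 0 -20 0 0 0; 0 0 -50 0 0 0; 0 0 -80 0 0 0; 0 0 -110 0 0 0"

```text
time: 4.2
position: [0.523, -0.331, 0.181]
tool_rot: [0.999, -0.044, -0.001, -0.0]
ft_force: [0.1, 0.2, -1.4]
grip_width: 0.0393
grip_force: 24.9
```

Request:
move_arm --series "0 0 -20 0 0 0; 0 0 -20 0 0 0; 0 0 -20 0 0 0"

```text
time: 4.45
position: [0.5238, -0.3316, 0.2015]
tool_rot: [0.999, -0.044, 0.001, 0.001]
ft_force: [0.2, -0.5, -2.6]
grip_width: 0.0398
grip_force: 24.9
```

Run:
```python
from h import *
o=st()
p=robot.camera("wrist"); save(p,"pics/w2.png",(200,120,440,360),2.4)
M=R.from_quat(o["tool_rot"]).as_matrix()
t=np.array([.585,.061,.2]); print(1000*M.T@(t-o["position"]))
# projected circles for expected socket top rim
for z in (.0173,): 
    c=o["position"]+M@[0,0,-z]; print(proj(p,c))
    a=np.linspace(0,2*np.pi,9)[:-1]
    print(np.round(proj(p,[c+M@[.02*np.cos(k),.02*np.sin(k),0] for k in a])).tolist())
```

```text
4.45 [ 0.5238 -0.3316  0.2015] rot [[0.996, -0.088, 0.002], [-0.088, -0.996, -0.002], [0.002, 0.002, -1.0]] F [ 0.2 -0.5 -2.6] M [0.04 0.02 0.02] w 0.0398 q [-0.74  0.57  1.49 -0.    1.08  0.92]
[  26.34642516 -396.4515417     0.72869257]
[[315.19512396 351.72059792]]
[[315.0, 298.0], [358.0, 314.0], [374.0, 352.0], [355.0, 387.0], [315.0, 402.0], [275.0, 387.0], [257.0, 352.0], [273.0, 314.0]]
```

View pics/w2.png

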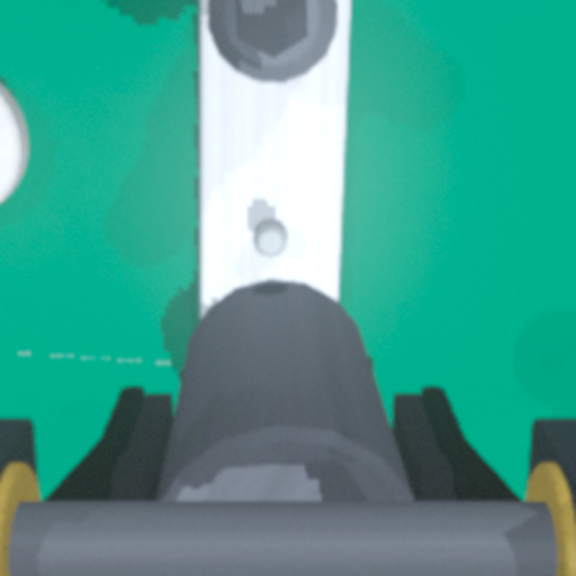

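Socket is held. The rim's far edge is at about (319,298), as predicted for a centred grip. A dark dimple hole sits near the lower end facing tool +x, at about (313,240), so the flats are roughly square to the tool.

Request:
move_arm --series "-5 -40 0 0 0 0; -10 -80 0 0 0 0; -15 -120 0 0 0 0; -20 -160 0 0 0 0; -25 -200 0 0 0 0; -30 -240 0 0 0 0; -35 -280 0 0 0 0; -40 -310 0 0 0 0"

```text
time: 5.17
position: [0.5087, -0.0155, 0.1983]
tool_rot: [0.999, -0.044, -0.003, -0.001]
ft_force: [-0.2, -0.7, -2.3]
grip_width: 0.0393
grip_force: 25.3
```

Request:
move_arm --series "0 -12 0 0 0 0; 0 -20 0 0 0 0; 0 -20 0 0 0 0"

```text
time: 5.42
position: [0.5123, 0.0023, 0.1993]
tool_rot: [0.999, -0.043, -0.001, -0.0]
ft_force: [0.6, -0.3, -1.8]
grip_width: 0.0397
grip_force: 25.3
```

Run:
```python
from h import *
o=st()
p=robot.camera("wrist"); u=proj(p,[.585,.061,.097])[0]; print(u)
for t in["drive_tip","tester"]:
    print(t,[(np.round(d["xyz"],4).tolist(),round(d["p"],2),np.round(proj(p,d["xyz"])[0]).tolist()) for d in robot.tip_of(p,t)[:2]])
x0=int(np.clip(u[0]-80,0,480));y0=int(np.clip(u[1]-80,0,320)); print(x0,y0)
save(p,"pics/w3.png",(x0,y0,x0+160,y0+160),3.7)
```

```text
5.42 [0.5123 0.0023 0.1993] rot [[0.996, -0.086, -0.002], [-0.086, -0.996, 0.0], [-0.002, -0.0, -1.0]] F [ 0.6 -0.3 -1.8] M [-0.03  0.09  0.03] w 0.0397 q [-0.21  0.44  1.76 -0.    0.94  1.44]
[204.74849611 136.74628423]
drive_tip [([0.5806, 0.0621, 0.0983], 0.88, [204.0, 145.0])]
tester [([0.5823, 0.0622, -0.0007], 0.88, [236.0, 136.0])]
124 56
```

View pics/w3.png

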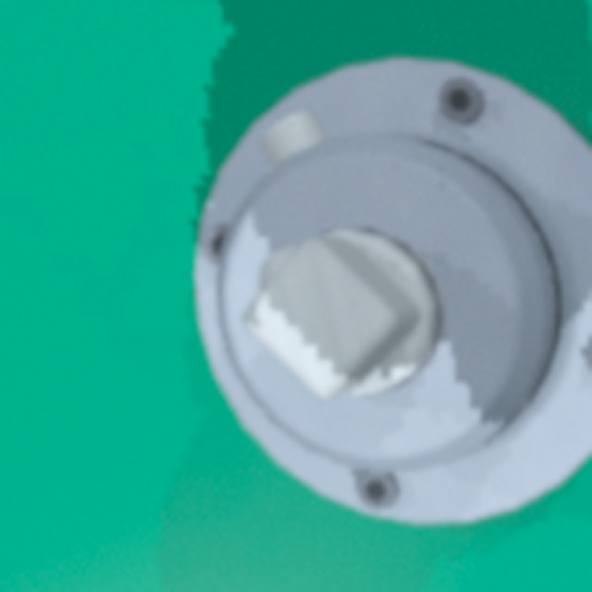

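Run:
```python
from h import *
p=robot.camera("wrist")
save(p,"pics/w4.png",(184,114,248,170),10)
for uv in [(211,120),(233,141),(212,163),(191,141)]: print(ray(p,uv,.097))
```

```text
[0.59505555 0.05335966 0.097     ]
[0.58236176 0.04252739 0.097     ]
[0.57091838 0.05678219 0.097     ]
[0.58448026 0.06688008 0.097     ]
```

View pics/w4.png

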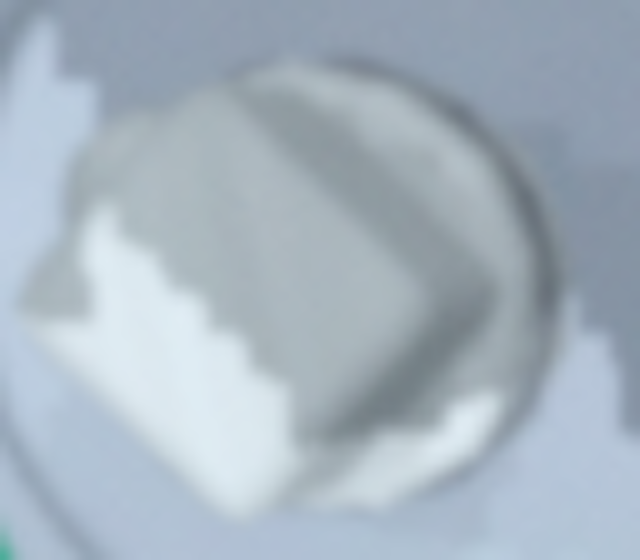

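Run:
```python
from h import *
p=robot.camera("wrist"); o=st()
P=np.array([ray(p,uv,.097)[:2] for uv in [(207.5,123),(226.5,143.5),(208,165.5),(186,145)]]); print(P,P.mean(0))
for i in range(4):
    e=P[(i+1)%4]-P[i]; print(np.linalg.norm(e),np.degrees(np.arctan2(e[1],e[0]))%90)
M=R.from_quat(o["tool_rot"]).as_matrix(); print("tool x yaw",np.degrees(np.arctan2(M[1,0],M[0,0])))
```

```text
5.67 [ 5.131e-01 -3.000e-04  2.003e-01] rot [[0.996, -0.09, -0.0], [-0.09, -0.996, -0.0], [0.0, 0.0, -1.0]] F [-0.1 -0.7 -1.4] M [-0.03 -0.    0.04] w 0.0393 q [-0.22  0.44  1.76 -0.    0.94  1.44]
[[0.59366351 0.05548869]
 [0.58134215 0.04636991]
 [0.5697321  0.05924692]
 [0.58255887 0.07005655]] [0.58182416 0.05779052]
0.015328670677569552 36.50432795427267
0.017338118095698626 42.0381557439122
0.01677421093127312 40.12218712646339
0.01831763566327212 37.317181456493294
tool x yaw -5.1717930870896005
```

Crop shows the drive's square with corners near px (207,123), (227,144), (208,166) and (186,145), so about 39° in world yaw. The socket is at about -5°, so I turn about 44° on the way.

Request:
move_arm --series "8 -9 0 0 0 -6; 17 -18 0 0 0 -12; 27 -28 0 0 0 -18; 37 -38 0 0 0 -25; 47 -49 0 0 0 -32; 56 -59 5 0 0 -38; 63 -66 15 0 0 -44; 63 -66 25 0 0 -44"

```text
time: 6.33
position: [0.5838, 0.0611, 0.1756]
tool_rot: [0.943, 0.334, 0.002, 0.001]
ft_force: [-0.9, 0.7, -2.0]
grip_width: 0.0392
grip_force: 25.3
```

Request:
move_arm --series "0 0 0 0 0 0; 0 0 0 0 0 0; 0 0 0 0 0 0"

```text
time: 6.58
position: [0.5808, 0.0606, 0.1755]
tool_rot: [0.943, 0.332, -0.0, -0.0]
ft_force: [0.5, -0.3, -1.2]
grip_width: 0.0397
grip_force: 25.3
```

Run:
```python
from h import *
o=st()
p=robot.camera("side"); M=R.from_quat(o["tool_rot"]).as_matrix()
u=proj(p,[.584,.061,.1])[0]; x0,y0=int(u[0]-45),int(u[1]-60);print(x0,y0)
m=o["position"]+M@[0,0,.0627]
print("mouth pred",m,proj(p,m),"tip",u,proj(p,[[.582,.0605,.097]]))
save(p,"pics/s1.png",(x0,y0,x0+90,y0+110),5.4)
for t in["drive_tip","deep_socket_mouth","deep_socket_mid"]:
    print(t,[(np.round(d["xyz"],4).tolist(),round(d["p"],2),np.round(proj(p,d["xyz"])[0]).tolist()) for d in robot.tip_of(p,t)[:2]])
```

```text
6.58 [0.5808 0.0606 0.1755] rot [[0.779, 0.627, -0.001], [0.627, -0.779, -0.0], [-0.001, -0.001, -1.0]] F [ 0.5 -0.3 -1.2] M [-0.03  0.02  0.03] w 0.0397 q [-0.09  0.56  1.6  -0.    0.98  0.81]
308 115
mouth pred [0.58074765 0.06054803 0.11277784] [[351.80935003 170.76487261]] tip [353.06656789 175.92072914] [[352.11832786 177.32764445]]
drive_tip [([0.5804, 0.0628, 0.0951], 0.55, [351.0, 178.0])]
deep_socket_mouth [([0.5786, 0.0628, 0.1102], 0.73, [351.0, 171.0]), ([0.5712, -0.2168, 0.0017], 0.21, [369.0, 301.0])]
deep_socket_mid [([0.5786, 0.0643, 0.1496], 0.83, [351.0, 154.0]), ([0.45, -0.3148, 0.0318], 0.74, [306.0, 336.0])]
```

View pics/s1.png

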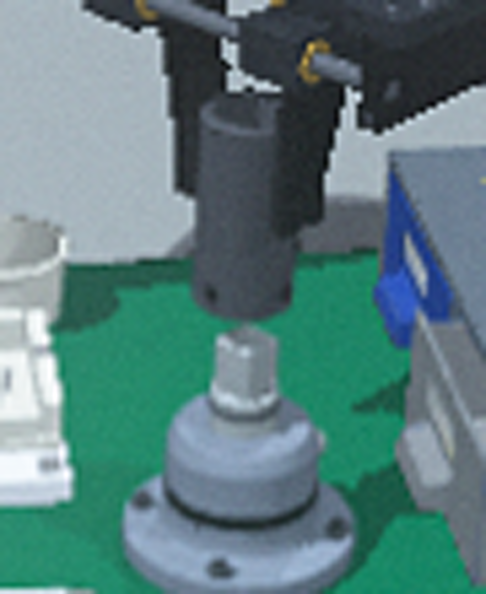

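The side view shows the socket right over the drive, both centred near crop column 246. Two dimples are visible at (210,293) and (285,295), and the drive's front edge is near 252, so angles nearly match. I'll lower it and feel.

Request:
move_arm --series "0 0 3 0 0 0; 0 0 6 0 0 0; 0 0 9 0 0 0; 0 0 12 0 0 0; 0 0 14 0 0 0; 0 0 15 0 0 0; 0 0 16 0 0 0; 0 0 16 0 0 0"

```text
time: 7.45
position: [0.5813, 0.0614, 0.1593]
tool_rot: [0.943, 0.333, -0.0, -0.0]
ft_force: [-1.1, -0.2, -2.5]
grip_width: 0.0397
grip_force: 25.3
```

Request:
move_arm --series "0 0 1 0 0 0; 0 0 2 0 0 0; 0 0 3 0 0 0; 0 0 3 0 0 0"

```text
time: 7.78
position: [0.5818, 0.0613, 0.1567]
tool_rot: [0.943, 0.333, 0.0, 0.0]
ft_force: [0.1, 0.0, 0.0]
grip_width: 0.0399
grip_force: 25.3
```

Run:
```python
from h import *
st()
```

```text
7.78 [0.5818 0.0613 0.1567] rot [[0.778, 0.629, 0.001], [0.629, -0.778, -0.0], [0.001, 0.001, -1.0]] F [0.1 0.  0. ] M [-0.09 -0.06 -0.02] w 0.0399 q [-0.09  0.59  1.62 -0.    0.94  0.81]
```

Request:
move_arm --series "0 0 1 0 0 0; 0 0 2 0 0 0; 0 0 2 0 0 0; 0 0 2 0 0 0"

```text
time: 8.12
position: [0.582, 0.0612, 0.1549]
tool_rot: [0.943, 0.333, 0.001, 0.0]
ft_force: [1.7, -0.4, 0.6]
grip_width: 0.0394
grip_force: 25.2
```

Request:
move_arm --series "0 0 0 0 0 0; 0 0 0 0 0 0"

```text
time: 8.28
position: [0.582, 0.0612, 0.1549]
tool_rot: [0.943, 0.333, 0.001, 0.0]
ft_force: [1.7, -1.5, 0.6]
grip_width: 0.0395
grip_force: 25.2
```

Run:
```python
from h import *
st()
```

```text
8.28 [0.582  0.0612 0.1549] rot [[0.778, 0.629, 0.002], [0.629, -0.778, -0.0], [0.001, 0.001, -1.0]] F [ 1.7 -1.5  0.6] M [-0.32 -0.38 -0.04] w 0.0395 q [-0.09  0.59  1.62 -0.    0.93  0.81]
```

Request:
move_arm --series "0 0.7 0 0 0 0; 0 1.4 0 0 0 0; 0 1.4 0 0 0 0; 0 1.4 0 0 0 0"

```text
time: 8.62
position: [0.5823, 0.0603, 0.1545]
tool_rot: [0.943, 0.333, 0.0, -0.0]
ft_force: [1.5, -0.2, 0.7]
grip_width: 0.0397
grip_force: 25.2
```

Request:
move_arm --series "0 0 1 0 0 0; 0 0 2 0 0 0; 0 0 2 0 0 0; 0 0 2 0 0 0"

```text
time: 8.95
position: [0.5825, 0.0602, 0.1527]
tool_rot: [0.943, 0.333, 0.0, 0.0]
ft_force: [1.2, -1.9, 2.1]
grip_width: 0.0393
grip_force: 25.2
```

Run:
```python
from h import *
st()
```

```text
8.95 [0.5825 0.0602 0.1527] rot [[0.778, 0.629, 0.001], [0.629, -0.778, -0.0], [0.0, 0.001, -1.0]] F [ 1.2 -1.9  2.1] M [-0.32 -0.35  0.01] w 0.0393 q [-0.09  0.59  1.62 -0.    0.93  0.8 ]
```

Request:
move_arm --series "0 1 0 0 0 0; 0 1 0 0 0 -1; 0 1 0 0 0 -2; 0 1 0 0 0 -3; 0 1 0 0 0 -4; 0 1 0 0 0 -4; 0 1 0 0 0 -4"

```text
time: 9.53
position: [0.5829, 0.0593, 0.1524]
tool_rot: [0.931, 0.366, -0.0, 0.0]
ft_force: [1.9, -3.1, -0.4]
grip_width: 0.0395
grip_force: 25.2
```

Run:
```python
from h import *
st()
```

```text
9.53 [0.5829 0.0593 0.1524] rot [[0.732, 0.681, -0.0], [0.681, -0.732, -0.0], [-0.0, 0.0, -1.0]] F [ 1.9 -3.1 -0.4] M [-0.6  -0.41 -0.1 ] w 0.0395 q [-0.09  0.59  1.62 -0.    0.93  0.73]
```

Request:
move_arm --series "0 0.7 0 0 0 0; 0 1.5 0 0 0 0.5; 0 1.5 0 0 0 1; 0 1.5 0 0 0 1"

```text
time: 9.87
position: [0.5831, 0.0589, 0.1523]
tool_rot: [0.934, 0.358, -0.001, -0.001]
ft_force: [-0.2, -0.6, -0.3]
grip_width: 0.0398
grip_force: 25.3
```

Run:
```python
from h import *
st()
```

```text
9.87 [0.5831 0.0589 0.1523] rot [[0.744, 0.668, -0.002], [0.668, -0.744, 0.001], [-0.001, -0.002, -1.0]] F [-0.2 -0.6 -0.3] M [-0.09 -0.1  -0.01] w 0.0398 q [-0.09  0.6   1.61  0.    0.93  0.75]
```

Request:
move_arm --series "0 0 1 0 0 0; 0 0 2 0 0 0; 0 0 3 0 0 0; 0 0 4 0 0 0; 0 0 4 0 0 0; 0 0 4 0 0 0"

```text
time: 10.37
position: [0.5836, 0.0588, 0.1487]
tool_rot: [0.934, 0.358, -0.0, -0.0]
ft_force: [-2.3, 2.2, 2.9]
grip_width: 0.0396
grip_force: 25.3
```

Run:
```python
from h import *
st()
```

```text
10.37 [0.5836 0.0588 0.1487] rot [[0.744, 0.668, -0.001], [0.668, -0.744, 0.0], [-0.0, -0.001, -1.0]] F [-2.3  2.2  2.9] M [0.16 0.25 0.01] w 0.0396 q [-0.09  0.6   1.62  0.    0.92  0.75]
```

Request:
move_arm --series "0 -0.6 1 0 0 0; 0 -0.6 2 0 0 0; 0 -0.6 3 0 0 0; 0 -0.6 3 0 0 0; 0 -0.6 3 0 0 0"

```text
time: 10.78
position: [0.5837, 0.0589, 0.146]
tool_rot: [0.934, 0.358, 0.0, 0.0]
ft_force: [-1.0, -0.2, 5.8]
grip_width: 0.0395
grip_force: 25.3
```

Run:
```python
from h import *
st()
```

```text
10.78 [0.5837 0.0589 0.146 ] rot [[0.744, 0.668, 0.001], [0.668, -0.744, -0.0], [0.0, 0.0, -1.0]] F [-1.  -0.2  5.8] M [ 0.03  0.33 -0.03] w 0.0395 q [-0.09  0.6   1.62 -0.    0.92  0.75]
```

Request:
move_arm --series "0 0 1 0 0 0; 0 0 2 0 0 0; 0 0 2 0 0 0; 0 0 2 0 0 0"

```text
time: 11.12
position: [0.5838, 0.0589, 0.1443]
tool_rot: [0.934, 0.358, 0.0, 0.0]
ft_force: [-1.9, 1.0, 7.6]
grip_width: 0.0393
grip_force: 25.3
```

Request:
move_arm --series "0 0 1 0 0 0; 0 0 2 0 0 0; 0 0 2 0 0 0; 0 0 2 0 0 0"

```text
time: 11.45
position: [0.5837, 0.0588, 0.1419]
tool_rot: [0.934, 0.358, 0.0, 0.0]
ft_force: [-1.5, 0.2, 4.0]
grip_width: 0.0396
grip_force: 25.3
```

Request:
move_arm --series "0 0 1 0 0 0; 0 0 2 0 0 0; 0 0 2 0 0 0; 0 0 2 0 0 0"

```text
time: 11.78
position: [0.5832, 0.0588, 0.1387]
tool_rot: [0.934, 0.358, -0.001, -0.0]
ft_force: [-1.1, -0.3, -1.3]
grip_width: 0.0395
grip_force: 25.2
```

Run:
```python
from h import *
st()
```

```text
11.78 [0.5832 0.0588 0.1387] rot [[0.744, 0.669, -0.001], [0.669, -0.744, -0.0], [-0.001, -0.001, -1.0]] F [-1.1 -0.3 -1.3] M [-0.2   0.1  -0.02] w 0.0395 q [-0.09  0.61  1.62 -0.    0.9   0.75]
```

Request:
move_arm --series "0 0 1 0 0 0; 0 0 2 0 0 0; 0 0 3 0 0 0; 0 0 4 0 0 0; 0 0 4 0 0 0; 0 0 4 0 0 0"

```text
time: 12.28
position: [0.5833, 0.0588, 0.1357]
tool_rot: [0.934, 0.358, -0.0, 0.0]
ft_force: [-2.0, -1.7, 3.5]
grip_width: 0.0395
grip_force: 25.3
```

Run:
```python
from h import *
st()
```

```text
12.28 [0.5833 0.0588 0.1357] rot [[0.744, 0.668, -0.0], [0.668, -0.744, -0.0], [-0.0, -0.0, -1.0]] F [-2.  -1.7  3.5] M [-0.34  0.32 -0.05] w 0.0395 q [-0.09  0.62  1.63 -0.    0.9   0.75]
```

Request:
move_arm --series "0 0 0 0 0 0; 0 0 0 0 0 0; 0 0 0 0 0 0; 0 0 0 0 0 0"

```text
time: 12.62
position: [0.5834, 0.0589, 0.1356]
tool_rot: [0.934, 0.358, -0.0, -0.0]
ft_force: [-1.8, -1.8, 2.1]
grip_width: 0.0392
grip_force: 25.3
```

Request:
move_arm --series "-0.3 0 -1 0 0 0; -0.6 0 -2 0 0 0; -0.6 0 -3 0 0 0; -0.6 0 -4 0 0 0; -0.6 0 -5 0 0 0; -0.6 0 -5.5 0 0 0; -0.6 0 -5.5 0 0 0; -0.6 0 -5.5 0 0 0"

```text
time: 13.28
position: [0.583, 0.0586, 0.1407]
tool_rot: [0.934, 0.358, -0.0, -0.0]
ft_force: [0.8, 0.3, -2.6]
grip_width: 0.0395
grip_force: 25.3
```

Run:
```python
from h import *
st()
```

```text
13.28 [0.583  0.0586 0.1407] rot [[0.744, 0.668, -0.0], [0.668, -0.744, 0.0], [0.0, -0.0, -1.0]] F [ 0.8  0.3 -2.6] M [ 0.01 -0.07 -0.08] w 0.0395 q [-0.09  0.61  1.62  0.    0.91  0.75]
```

Request:
move_arm --series "0 0 -0.5 0 0 0; 0 0 -1 0 0 0; 0 0 -1.6 0 0 0; 0 0 -1.6 0 0 0; 0 0 -1.6 0 0 0; 0 0 -1.6 0 0 0"

```text
time: 13.78
position: [0.583, 0.0586, 0.1425]
tool_rot: [0.934, 0.358, -0.0, -0.0]
ft_force: [0.4, -0.1, -5.2]
grip_width: 0.0395
grip_force: 25.3
```

Request:
move_arm --series "0 0 0 0 0 0; 0 0 0 0 0 0"

```text
time: 13.95
position: [0.583, 0.0586, 0.1426]
tool_rot: [0.934, 0.358, -0.0, -0.0]
ft_force: [0.3, 0.8, -4.9]
grip_width: 0.0396
grip_force: 25.3
```

Request:
move_arm --series "0 0 0 0 0 0; 0 0 0 0 0 0"

```text
time: 14.12
position: [0.583, 0.0586, 0.1426]
tool_rot: [0.934, 0.358, -0.0, -0.0]
ft_force: [1.2, 0.5, -5.9]
grip_width: 0.0398
grip_force: 25.3
```

Request:
move_arm --series "0 0 1 0 0 0; 0 0 2 0 0 0; 0 0 3 0 0 0; 0 0 4 0 0 0; 0 0 4.4 0 0 0; 0 0 4.4 0 0 0; 0 0 4.4 0 0 0"

```text
time: 14.7
position: [0.5831, 0.0586, 0.1385]
tool_rot: [0.934, 0.358, 0.0, 0.0]
ft_force: [-0.7, 0.2, -0.3]
grip_width: 0.0394
grip_force: 25.3
```

Request:
move_arm --series "0 0 0 0 0 0; 0 0 0 0 0 0; 0 0 0 0 0 0; 0 0 0 0 0 0; 0 0 0 0 0 0; 0 0 0 0 0 0; 0 0 0 0 0 0; 0 0 0 0 0 0" --jaw 1

```text
time: 15.37
position: [0.5831, 0.0585, 0.1383]
tool_rot: [0.934, 0.358, 0.0, 0.0]
ft_force: [0.3, 0.7, -0.2]
grip_width: 0.0829
grip_force: 0.0
```

Request:
move_arm --series "0 0 -10 0 0 0; 0 0 -25 0 0 0; 0 0 -45 0 0 0; 0 0 -70 0 0 0; 0 0 -95 0 0 0; 0 0 -115 0 0 0; 0 0 -115 0 0 0; 0 0 -115 0 0 0"

```text
time: 16.03
position: [0.5837, 0.0585, 0.2551]
tool_rot: [0.934, 0.358, 0.002, 0.001]
ft_force: [-0.2, 0.2, -0.7]
grip_width: 0.0867
grip_force: 0.0
```

Run:
```python
from h import *
st()
p=robot.camera("side"); save(p,"pics/s2.png",(260,110,440,245),4.4)
for t in["drive_tip","deep_socket_mouth","deep_socket_mid","short_socket_mid","stepped_socket_mid","ring_gauge"]:
    print(t,[(np.round(d["xyz"],4).tolist(),round(d["p"],2),np.round(proj(p,d["xyz"])[0]).tolist()) for d in robot.tip_of(p,t)[:2]])
```

```text
16.03 [0.5837 0.0585 0.2551] rot [[0.744, 0.669, 0.004], [0.669, -0.744, -0.0], [0.003, 0.003, -1.0]] F [-0.2  0.2 -0.7] M [-0.06 -0.02 -0.04] w 0.0867 q [-0.09  0.46  1.52 -0.    1.15  0.75]
drive_tip [([0.4136, 0.0119, -0.0031], 0.75, [276.0, 234.0]), ([0.5811, 0.06, 0.0963], 0.59, [352.0, 178.0])]
deep_socket_mouth [([0.5817, 0.0609, 0.0714], 0.59, [351.0, 188.0])]
deep_socket_mid [([0.5809, 0.0626, 0.1161], 0.84, [352.0, 169.0])]
short_socket_mid [([0.4516, -0.3157, 0.0357], 0.79, [307.0, 335.0]), ([0.6009, -0.3332, 0.0406], 0.56, [404.0, 333.0])]
stepped_socket_mid [([0.6003, -0.3358, 0.04], 0.59, [404.0, 334.0])]
ring_gauge [([0.5665, -0.2208, -0.0007], 0.71, [367.0, 304.0])]
```

View pics/s2.png

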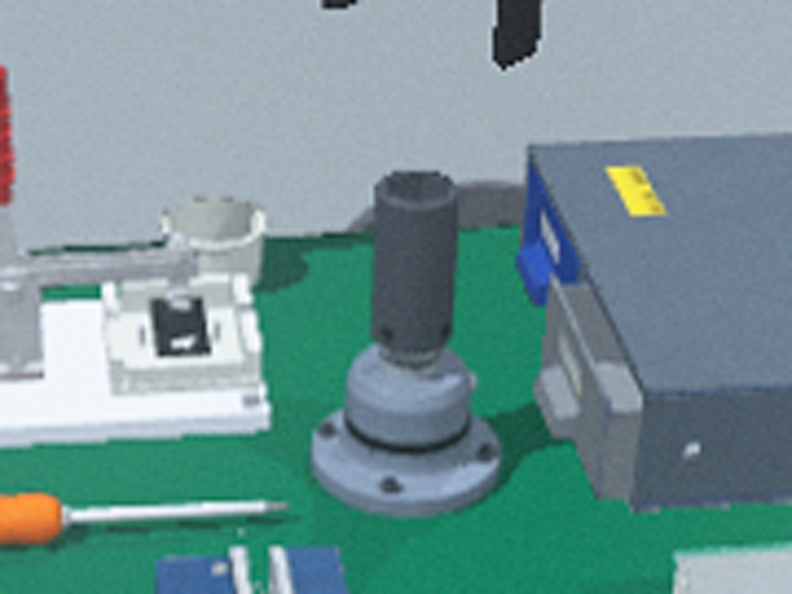

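The socket stands upright and fully down on the drive. Its lower end is at crop (415,345), just above the spindle collar, and the gripper is clear above it. The detector puts its centre at z≈0.116, as expected when home. The other sockets and the ring gauge haven't moved.

```bash
python3 -c "
from rig import robot
print(robot.hand_in())"
```

```text
the job is handed in; nothing more can be done
None
```

The deep socket is clicked fully home on the tester's drive. It stayed on through an upward tug of about 2.5–3 mm (estimated from wrist force and arm height), then I let go and handed the job in at about 16 s of arm time.

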